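Put the sugar scoop away and hold the clip gaping over the carton's ridge

TASK

We have finished measuring sugar: lay the scoop down, not dropped, in the open upper drawer of the little drawer unit and slide the drawer fully shut. Then squeeze the big steel clip open, take it off the front rim of the storage bin, and bring it, in line with the ridge, over the middle of the top ridge of the gable-top carton, so that the ridge stands between the gaping jaws and neither jaw presses on it. Finish there, still holding the clip squeezed wide open around the ridge (I will fold the corners in before it bites), and leave the carton and everything else standing where it is.

Things in the scene. Friction and masses are not known exactly. Their poses are not given: they have to be found in the camera images.
- scoop_grip (a point): Grip point of the steel sugar scoop: in its level flat handle (75 mm long, 13 wide, 6 thick), mid-width and mid-thickness, 31 mm above the scoop's foot, 40 mm from the cup's axis. x runs along the handle away from the cup, z up. The scoop reaches 61 mm from here on the cup's side, 55 mm on the handle's. 60 g.
- scoop: The sugar scoop, standing on its round cup (42 mm across the rim, 36 at the foot, 34 mm high); origin at the centre of the cup's foot, x along the handle, which leaves the rim level and flush with its top.
- unit_drawer0 (a joint): How far the upper drawer of the small white drawer unit (200 mm deep, 220 wide, 160 mm high, two drawers, fixed to the counter) is pulled out, m: 0 = fully shut, at most 0.134. It starts 0.11 to 0.13 open, slides with 1 N of friction and stays where it is left.
- drawer_floor (a point): Centre of the upper drawer's floor; moves with the drawer. x points into the unit (the way it shuts), z up. Inside: 155 mm in x, 178 in y, 48 deep; rim 48 mm and unit's top 70 mm above here; the side towards -x is the front. The open part lies between x = -0.077 and x = joint value - 0.085. A 24 mm high cardboard box stays at the back, beyond x = 0.037.
- unit_drawer0_handle (a point): Middle of the upper drawer's steel bar handle: level, along y, 110 mm long, about 10 mm thick, 35 mm off the drawer's front panel; same axes as drawer_floor. Pushing it to +x shuts the drawer.
- bin: White storage bin, open on top, 120 mm in x, 200 in y, 85 high, walls 3 mm, fixed, with packets in it lower than the rim. Origin at the centre of its underside; its front wall is towards -x. A small clip, 22 mm wide, sits on its back rim: leave it.
- clip: The big steel spring clip, 50 mm wide along its y, astride the bin's front wall, handle plates (38 mm wide) up, jaws down. Origin on its hinge (axis y), at the start 18 mm above the rim; z up, x across the wall. Jaws reach 40 mm below the hinge, 22 mm below the rim; handles rise 32 mm above the hinge. A spring shuts the jaws. 60 g.
- clip_grip (a point): Point midway between the clip's handle plates, 24 mm above the hinge, 8 mm below the handle tips; axes as the clip. The plates are squeezed along the clip's x: tips 45 mm apart over the outside at the start, about 20 mm and nearly parallel when wide open. It takes 5 N at first and 10 N when wide open, where it meets a firm stop.
- jaw_near (a point): Middle of the lower edge of one jaw (inner face), 40 mm below the hinge, on the clip's -x side. The jaw lips are 50 mm wide, 10 mm high, 3 mm thick.
- jaw_far (a point): The same point of the other jaw, on the clip's +x side. The two are 3 mm apart at the start, about 30 mm when the clip is wide open.
- carton: Gable-top sugar carton of white card, loose, about 450 g, 70 x 70 mm in plan: upright sides to 95 mm, a roof pitched at 45 degrees, and an upright ridge of folded card on top, along its y. Origin at the centre of its underside.
- ridge_top (a point): Middle of the top edge of the carton's ridge, 150 mm above the counter. The ridge runs along y, is 70 mm long and 3 mm thick and stands 20 mm above the roof; z up.
- jar: Bystander: brown glass jar with a steel cap, 68 mm across, 115 mm high; origin at its foot.
- mug: Bystander: white mug, 80 mm across, 90 mm high; origin at its foot.
- bowl: Bystander: white bowl, 110 mm across, 50 mm high; origin at its foot.
- shaker: Bystander: steel salt shaker, 40 mm across, 76 mm high; origin at its foot.
- oil: Bystander: green glass bottle, 60 mm across, 190 mm high; origin at its foot.
Mind the look-alikes: they are no part of the job. Leave any orange, pink or yellow look-alike of the scoop alone.

How it is judged:
By the outcome, as a careful person would: the job done as asked, in the order asked, and still so for the second after the job is handed in, while the arm keeps its last pose, push and grip.
It also fails if it takes over 64 s, if anything falls off the work surface, if the arm or the gripper's body presses on something with over 40 N, if the wrist force passes 120 N, or if a joint passes its speed limit or range.

ROBOT

A 6-joint arm with a two-finger parallel gripper is mounted at the origin on the work surface. World frame = base frame: x ahead of the robot, y to its left, z up, the work surface at z = 0. Lengths are in m, angles in rad, forces in N, time in s.
With the tool pointing down it reaches from about 0.3 to 0.775 m from the base axis. Payload 14.6 kg.
Tool frame: the origin (TCP) lies on the centre line of the jaws, within the pads' length; the fingertips stand 19 mm ahead of it and the grasp point (between the pads) is the TCP; y points along the fingers, x is the direction in which the jaws open and shut, and the axes are right-handed (so a half turn about y gives the same grasp; the last joint's range is limited). The gripper opens to 94 mm and grips with 3 to 60 N. Pads are 16 mm wide; open, the fingers measure 119 mm over their backs; the gripper's body (75 mm by 177 mm) begins 78 mm behind the grasp point.
Start: joints at [-0.067, 0.3, 1.521, -0, 1.321, -0.067], TCP at [0.55, -0, 0.224] pointing down, gripper open.
Joint ranges: [-3.03, 3.03], [-0.79, 2.21], [0.23, 2.52], [-1.04, 4.18], [0, 3.07], [-2.55, 2.55]. Speed limits (rad/s): [2.22, 2.22, 2.57, 3.14, 3.14, 3.14].

INTERFACE

Orientations are given as [roll, pitch, yaw] about the fixed x, y, z axes, in that order (R = Rz(yaw) Ry(pitch) Rx(roll)).
In Python, from station import ctrl, optics gives the robot as it stands.
- The arm moves only by the tool jog_arm, never from a script. Its argument "targets" is a list of rows, each a list of 3 entries, a list of its own where there are three numbers: the finger opening in cm, from 0 to 9.4, then the shift along the tool's x, y, z in cm, then the turn about the tool's y in rad. A call has 1 to 10 rows; each row is the pose to reach, as a shift and turn from the pose commanded when the call began, along the tool's axes at that moment; what a row does not reach only later rows make up. A row lasts 1/10 s, in which the tool goes at most 50 mm and 8.59 degrees, less where a joint would pass 70% of its speed; a pose out of reach is approached as far as the arm can. A call with a gripper value outside its range is refused whole. The fingers move at their own pace and stop on an object; "grip_force" is the grip in N (left out, the last holds). Time passes only in rows, so rows that repeat a pose let the fingers close. It gives the time, the measured TCP pose, the force and the opening at its end, in the units of the state.
- ctrl.get_obs(): the state, without advancing time (a new reading comes with each control period).
- optics.camera(name): name is "scene" or "side" or "wrist"; returns a dict with "img" (480x640x3 uint8, red, green, blue), "range_z" (480x640 float32, m along the optical axis (not along the pixel's ray), 0 where there is no reading), "camera_matrix" (3x3 intrinsics, pixels), "world_to_cam" (4x4, takes a point from world to camera coordinates); the wrist camera has in their place "mount" (4x4, takes a point from camera to tool coordinates, whose origin is the TCP and whose axes are the tool frame's). Camera axes: x right, y up, looking along -z (the intrinsics and any distortion apply to the point x, -y, -z); pixel columns grow to the right and rows downward; lengths in m; the calibration is good to about 2 mm. A picture is of the moment at which its call begins: read the wrist's pose just before it.
- ctrl.hand_in(): hands the job in, once; it reports no verdict.
The state is a dict: "time_s": time; "qpos": joint angles; "joint_vel": joint speeds; "tau": joint torques, N m; "ee_pos": TCP position; "eef_rot": TCP orientation; "force": force on the tool from outside, world axes, zero at the start; "moment": the same for the moment, N m; "grip_width": finger opening in m.
Only numpy, scipy, OpenCV 4.12 (cv2) and the standard library are available. Lean on these libraries where they do the work, as an engineer would, in place of code of your own. Each camera call takes 0.05 s, during which the arm holds its last target. There are 200 camera calls.

## Working session

There is one attempt and no reset: what is moved stays moved. The work goes in short steps, Python scripts to look and compute and a tool call to move; the robot and the scene stay as the last step left them, time stands still between calls to the robot, and variables do not carry over. Pictures are saved under pics/ and viewed, about 8 in all and at most 12, crops included, and the job is handed in when it is done.

Besides the shell and the picture viewer there is one more tool, called in YAML: its name, and indented under it one key for each argument. jog_arm: Moves the arm, as the interface text tells. Its arguments: {"type":"object","properties":{"targets":{"type":"array","items":{"type":"array"}},"grip_force":{"type":"number"}},"required":["targets"]}

```bash
ls; mkdir -p pics
cat > h.py <<'E'
import numpy as np, cv2
from station import ctrl, optics
from scipy.spatial.transform import Rotation as R
def tool():
    o=ctrl.get_obs(); T=np.eye(4); T[:3,:3]=R.from_euler('xyz',o['eef_rot']).as_matrix(); T[:3,3]=o['ee_pos']; return T
def cam(name):
    T=tool(); c=optics.camera(name)
    c['c2w']=T@c['mount'] if name=='wrist' else np.linalg.inv(c['world_to_cam'])
    return c
def cloud(c):
    K=c['camera_matrix']; z=c['range_z']; v,u=np.mgrid[:480,:640]
    p=np.stack([(u-K[0,2])/K[0,0]*z,-(v-K[1,2])/K[1,1]*z,-z],-1)
    w=p@c['c2w'][:3,:3].T+c['c2w'][:3,3]; w[z<=0]=np.nan; return w
def ray(c,u,v,h):
    K=c['camera_matrix']; d=c['c2w'][:3,:3]@np.array([(u-K[0,2])/K[0,0],-(v-K[1,2])/K[1,1],-1]); o=c['c2w'][:3,3]
    return o+d*(h-o[2])/d[2]
def toTool(p): T=tool(); return (T[:3,:3].T@(np.array(p)-T[:3,3]))*100
E
python3 - <<'E'
from h import *
o=ctrl.get_obs(); print(o); print(tool())
for n in ['scene','side','wrist']:
    c=cam(n); np.savez('c_'+n,**{k:c[k] for k in ['img','range_z','camera_matrix','c2w']}); print({k:np.shape(v) for k,v in c.items()})
    cv2.imwrite(f'pics/{n}0.png',c['img'][...,::-1]); print(n,c['c2w'].round(3))
E
```

```text
pics
{'time_s': 0.0, 'qpos': array([-6.66302771e-02,  3.00444450e-01,  1.52161905e+00,  1.49104130e-05,
        1.32067252e+00, -6.65940208e-02]), 'joint_vel': array([ 3.02362277e-04,  1.80124321e-03, -2.69381244e-03,  6.41637260e-04,
        7.47719228e-04,  3.17449530e-05]), 'tau': array([-1.53750298e-03, -5.31805658e+01, -3.52735734e+01,  7.07558286e-02,
        2.43994006e-02, -4.79655944e-05]), 'ee_pos': array([5.49750633e-01, 6.97505100e-07, 2.23884871e-01]), 'eef_rot': array([-1.57070583e+00,  1.13986484e-03, -3.99036260e-05]), 'force': array([-0.04922656, -0.33975245,  0.46459566]), 'moment': array([0.00846173, 0.00439859, 0.00973249]), 'grip_width': 0.0941783642488023}
[[ 9.99999350e-01 -1.13986098e-03  4.00067777e-05  5.49750633e-01]
 [-3.99036000e-05  9.05404024e-05  9.99999995e-01  6.97505100e-07]
 [-1.13986459e-03 -9.99999346e-01  9.04948589e-05  2.23884871e-01]
 [ 0.00000000e+00  0.00000000e+00  0.00000000e+00  1.00000000e+00]]
{'img': (480, 640, 3), 'range_z': (480, 640), 'camera_matrix': (3, 3), 'world_to_cam': (4, 4), 'c2w': (4, 4)}
scene [[ 0.243 -0.782  0.574  1.224]
 [ 0.97   0.199 -0.14  -0.196]
 [-0.005  0.591  0.807  1.087]
 [ 0.     0.     0.     1.   ]]
{'img': (480, 640, 3), 'range_z': (480, 640), 'camera_matrix': (3, 3), 'world_to_cam': (4, 4), 'c2w': (4, 4)}
side [[-0.777  0.413 -0.476 -0.233]
 [-0.63  -0.518  0.579  0.887]
 [-0.007  0.749  0.662  1.132]
 [ 0.     0.     0.     1.   ]]
{'img': (480, 640, 3), 'range_z': (480, 640), 'camera_matrix': (3, 3), 'mount': (4, 4), 'c2w': (4, 4)}
wrist [[ 1.    -0.002 -0.001  0.551]
 [ 0.002  0.963  0.269  0.079]
 [ 0.    -0.269  0.963  0.385]
 [ 0.     0.     0.     1.   ]]
```

View pics/scene0.png

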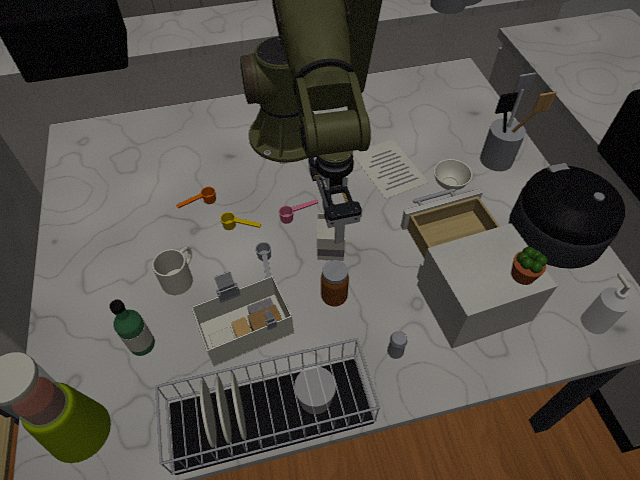

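View pics/side0.png

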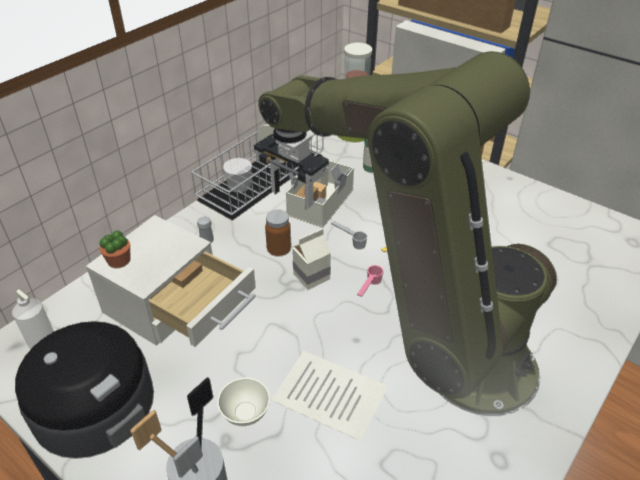

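Run:
```python
import numpy as np,cv2
from h import cloud
W={}
for n in ['scene','side','wrist']:
    W[n]=cloud(dict(np.load(f'c_{n}.npz')))
H=np.zeros((700,1100,3),np.uint8); Z=np.full((700,1100),-1.)
# top view: rows = x 0.1..0.8 (1mm), cols: y from +0.55 to -0.55
for n in ['scene','side','wrist']:
    p=W[n].reshape(-1,3); im=np.load(f'c_{n}.npz')['img'].reshape(-1,3)[:,::-1]
    ok=(np.isfinite(p).all(1))&(p[:,2]<0.25); p=p[ok]; im=im[ok]
    r=((p[:,0]-.1)*1000).astype(int); c=((.55-p[:,1])*1000).astype(int)
    k=(r>=0)&(r<700)&(c>=0)&(c<1100); r,c,p,im=r[k],c[k],p[k],im[k]
    o=np.argsort(p[:,2]); r,c,p,im=r[o],c[o],p[o],im[o]
    m=p[:,2]>Z[r,c]; H[r[m],c[m]]=im[m]; Z[r[m],c[m]]=p[m,2]
H=cv2.dilate(H,np.ones((2,2)))
for i in range(0,1100,100): cv2.line(H,(i+50,0),(i+50,8),(0,0,255),2)
for i in range(0,700,100): cv2.line(H,(0,i),(8,i),(0,0,255),2)
cv2.imwrite('pics/top.png',cv2.resize(H,(800,509),interpolation=cv2.INTER_AREA))
for nm,u,v in [('scoopcup',263,250),('handle end',268,274),('cart',332,237),('clip top',224,279),('bin',240,300),('jar',335,268),('bowl',453,175),('drawer handle L',417,201),('drawer handle R',460,190),('front L',404,214),('front R',481,197),('unit top L',425,247),('unit R',492,232)]:
    print(nm,np.nanmedian(W['scene'][v-1:v+2,u-1:u+2].reshape(-1,3),axis=0).round(3))
```

```text
scoopcup [ 0.433 -0.158  0.004]
handle end [ 0.532 -0.16   0.035]
cart [0.507 0.012 0.1  ]
clip top [ 0.578 -0.263  0.122]
bin [ 0.59  -0.239  0.037]
jar [ 0.608 -0.008  0.116]
bowl [0.31  0.439 0.012]
drawer handle L [0.468 0.246 0.127]
drawer handle R [0.36  0.44  0.003]
front L [0.51  0.193 0.142]
front R [0.404 0.487 0.002]
unit top L [0.608 0.213 0.124]
unit R [0.63  0.365 0.162]
```

View pics/top.png

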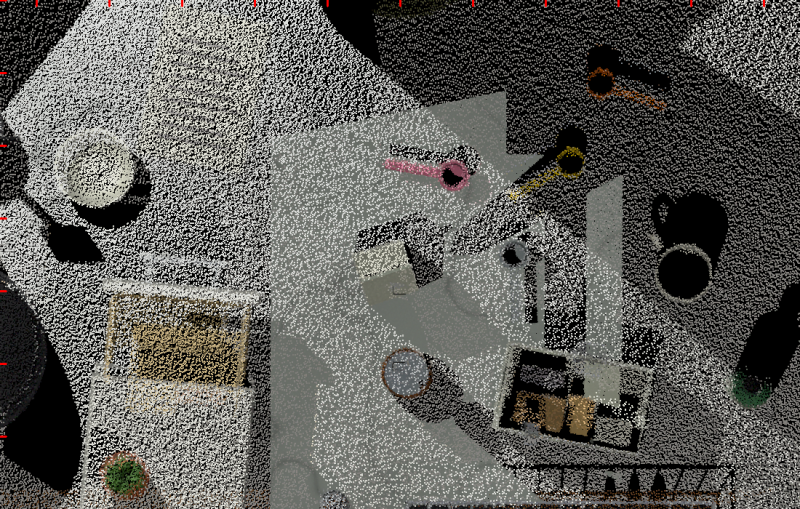

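View pics/wrist0.png

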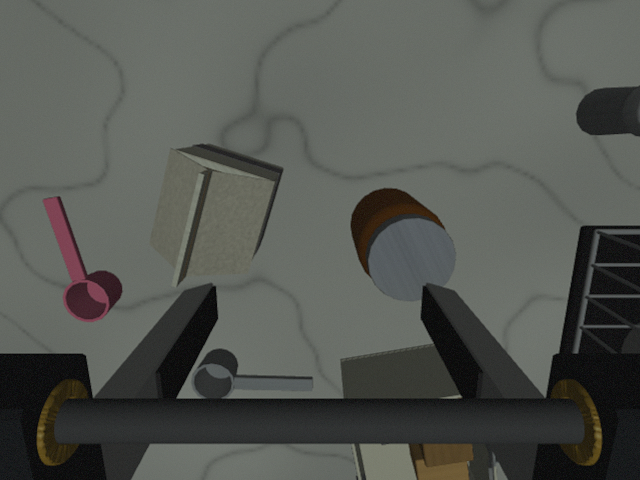

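Run:
```python
import numpy as np
from h import *
c=dict(np.load('c_wrist.npz')); w=cloud(c)
for n,u,v,h in [('cup',214,380,.034),('h0',240,383,.034),('tip',312,383,.034),('ridgeA',178,283,.15),('ridgeB',206,172,.15),('jar',412,258,.115)]:
    print(n,ray(c,u,v,h).round(4),w[v,u].round(4))
a=ray(c,214,380,.034);b=ray(c,312,383,.034);print(np.linalg.norm(b-a),np.degrees(np.arctan2(b[1]-a[1],b[0]-a[0])))
a=ray(c,178,283,.15);b=ray(c,206,172,.15);print((a+b)/2,np.linalg.norm(b-a),np.degrees(np.arctan2(b[1]-a[1],b[0]-a[0])))
# drawer handle etc: points in side/scene by region
for n in ['scene','side']:
    w=cloud(dict(np.load(f'c_{n}.npz')))
    # front rim points z~.133-.145, x .45-.53,y .18-.43
    p=w.reshape(-1,3); m=(p[:,0]>.42)&(p[:,0]<.53)&(p[:,1]>.15)&(p[:,1]<.45)&(p[:,2]>.08)&(p[:,2]<.2)
    q=p[m]; print(n,len(q)); 
    hist,e=np.histogram(q[:,2],bins=np.arange(.08,.2,.005)); print(dict(zip(e.round(3),hist)))
    t=q[q[:,2]>.134]; print('top x,y range',t.min(0),t.max(0)); k=np.polyfit(t[:,1],t[:,0],1); print('fit',k)
```

```text
cup [ 0.4517 -0.1546  0.034 ] [ 0.444  -0.1727  0.0068]
h0 [ 0.4763 -0.1578  0.034 ] [ 0.4765 -0.1572  0.0348]
tip [ 0.545  -0.1577  0.034 ] [ 0.5444 -0.1797  0.0013]
ridgeA [ 0.4675 -0.0115  0.15  ] [ 0.466  -0.0131  0.1459]
ridgeB [0.4887 0.0541 0.15  ] [0.4868 0.0533 0.1427]
jar [ 0.6139 -0.0068  0.115 ] [ 0.6138 -0.0066  0.1155]
0.09331666304681306 -1.9196237838733914
[0.47809969 0.02128859 0.15      ] 0.0688954686341694 72.01711894331025
scene 2131
{np.float64(0.08): np.int64(3), np.float64(0.085): np.int64(141), np.float64(0.09): np.int64(265), np.float64(0.095): np.int64(85), np.float64(0.1): np.int64(89), np.float64(0.105): np.int64(88), np.float64(0.11): np.int64(88), np.float64(0.115): np.int64(98), np.float64(0.12): np.int64(153), np.float64(0.125): np.int64(230), np.float64(0.13): np.int64(109), np.float64(0.135): np.int64(233), np.float64(0.14): np.int64(149), np.float64(0.145): np.int64(341), np.float64(0.15): np.int64(59), np.float64(0.155): np.int64(0), np.float64(0.16): np.int64(0), np.float64(0.165): np.int64(0), np.float64(0.17): np.int64(0), np.float64(0.175): np.
[... 392 characters left out ...]
np.float64(0.105): np.int64(100), np.float64(0.11): np.int64(116), np.float64(0.115): np.int64(117), np.float64(0.12): np.int64(188), np.float64(0.125): np.int64(326), np.float64(0.13): np.int64(168), np.float64(0.135): np.int64(148), np.float64(0.14): np.int64(146), np.float64(0.145): np.int64(393), np.float64(0.15): np.int64(146), np.float64(0.155): np.int64(2), np.float64(0.16): np.int64(0), np.float64(0.165): np.int64(0), np.float64(0.17): np.int64(0), np.float64(0.175): np.int64(0), np.float64(0.18): np.int64(0), np.float64(0.185): np.int64(0), np.float64(0.19): np.int64(0)}
top x,y range [0.46092346 0.19551551 0.13400993] [0.52990656 0.40993827 0.15672214]
fit [-0.06707586  0.51942026]
```

jog_arm:
  targets:
    - [4.0,[-5,-5,-14],0.15]
    - [4.0,[-5,-5,-14],0.3]
    - [4.0,[-5,-5,-14],0.45]
    - [4.0,[-5,-5,-14],0.6]
    - [4.0,[-5,-5,-14],0.75]
    - [4.0,[-5,-5,-14],0.9]
    - [4.0,[-5,-5,-14],1.05]
    - [4.0,[-5,-5,-14],1.2]
    - [4.0,[-5,-5,-14],1.35]
    - [4.0,[-5,-5,-14],1.5]

```text
time_s: 1.15
ee_pos: [0.4999, -0.14, 0.2742]
eef_rot: [-1.571, 0.0, -1.506]
force: [-0.7, 0.4, 0.2]
grip_width: 0.04
```

Run:
```python
from h import *
c=cam('wrist'); w=cloud(c); cv2.imwrite('pics/w1.png',c['img'][...,::-1])
p=w.reshape(-1,3)
m=(p[:,0]>.40)&(p[:,0]<.57)&(p[:,1]>-.20)&(p[:,1]<-.11)&(p[:,2]>.028)&(p[:,2]<.042)
q=p[m]; print(len(q),q.min(0),q.max(0))
h=q[(q[:,0]>.48)]; k=np.polyfit(h[:,0],h[:,1],1); print('handle fit',k,np.degrees(np.arctan(k[0])),'z',np.median(h[:,2]),'tip',h[:,0].max())
cup=q[q[:,0]<.47]; print('cup min/max',cup.min(0),cup.max(0))
print(tool()[:3].round(4))
```

```text
1500 [ 0.42946367 -0.17705388  0.02803546] [ 0.5450964  -0.1366202   0.03679864]
handle fit [-0.02739706 -0.14430673] -1.5693431827498348 z 0.03440387381749932 tip 0.5450963999073
cup min/max [ 0.42946367 -0.17705388  0.02803546] [ 0.46996695 -0.1366202   0.03670887]
[[ 5.470e-02 -5.000e-04  9.985e-01  4.999e-01]
 [-9.985e-01  2.000e-04  5.470e-02 -1.400e-01]
 [-2.000e-04 -1.000e+00 -5.000e-04  2.742e-01]]
```

View pics/w1.png

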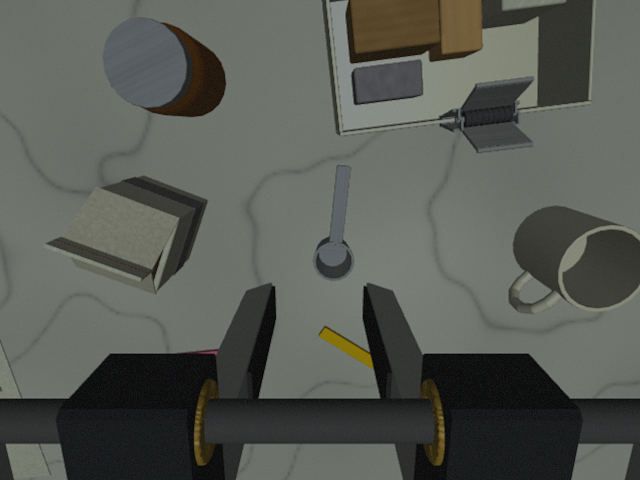

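jog_arm:
  targets:
    - [3.5,[1.7,5,-1.1],0.08]
    - [3.5,[1.7,10,-1.1],0.08]
    - [3.5,[1.7,14,-1.1],0.08]
    - [3.5,[1.7,18,-1.1],0.08]
    - [3.5,[1.7,21,-1.1],0.08]
    - [3.5,[1.7,23,-1.1],0.08]
    - [3.5,[1.7,24.1,-1.1],0.08]
    - [3.5,[1.7,24.3,-1.1],0.08]
    - [3.5,[1.7,24.3,-1.1],0.08]

```text
time_s: 2.1
ee_pos: [0.4905, -0.1578, 0.032]
eef_rot: [-1.57, -0.0, -1.579]
force: [-0.2, -0.6, 0.2]
grip_width: 0.0353
```

jog_arm:
  targets:
    - [0.4,[0,0,0],0]
    - [0.4,[0,0,0],0]
    - [0.4,[0,0,0],0]
    - [0.4,[0,0,0],0]
    - [0.4,[0,0,0],0]
    - [0.4,[0,0,0],0]
  grip_force: 20

```text
time_s: 2.7
ee_pos: [0.4906, -0.1579, 0.0318]
eef_rot: [-1.57, -0.0, -1.58]
force: [1.8, -0.0, 4.0]
grip_width: 0.0127
```

jog_arm:
  targets:
    - [0.4,[0,-3,0],0]
    - [0.4,[0,-7,0],0]
    - [0.4,[0,-12,0],0]
    - [0.4,[0,-17,0],0]
    - [0.4,[0,-22,0],0]
    - [0.4,[-4,-26,0],-0.1]
    - [0.4,[-9,-26,1],-0.25]
    - [0.4,[-14,-26,2],-0.4]
    - [0.4,[-19,-26,3],-0.55]
    - [0.4,[-24,-26,4],-0.7]

```text
time_s: 3.7
ee_pos: [0.5304, 0.0753, 0.2914]
eef_rot: [-1.571, 0.0, -0.874]
force: [0.7, -0.5, -0.3]
grip_width: 0.0129
```

jog_arm:
  targets:
    - [0.4,[-3.5,0,-1],-0.15]
    - [0.4,[-7,0,-3],-0.3]
    - [0.4,[-10,0,-6],-0.45]
    - [0.4,[-12,0,-9],-0.6]
    - [0.4,[-13,0,-12],-0.75]
    - [0.4,[-13,0,-14],-0.9]
    - [0.4,[-13,0,-15],-0.95]
    - [0.4,[-13,0,-15],-0.95]

```text
time_s: 4.5
ee_pos: [0.3315, 0.0776, 0.2916]
eef_rot: [-1.571, -0.001, 0.07]
force: [-0.2, -0.0, -0.5]
grip_width: 0.0125
```

jog_arm:
  targets:
    - [0.4,[3.5,0,3],0]
    - [0.4,[7,-0.5,6],0]
    - [0.4,[10.5,-1,9],0]
    - [0.4,[14,-1.5,12],0]
    - [0.4,[17.5,-2,15],0]
    - [0.4,[20.5,-3,18],0]
    - [0.4,[22.5,-3,20],0]
    - [0.4,[23.3,-3,20.5],0]
    - [0.4,[23.3,-3,20.5],0]

```text
time_s: 5.4
ee_pos: [0.5509, 0.2999, 0.3195]
eef_rot: [-1.572, 0.002, 0.069]
force: [-0.3, -0.1, -1.5]
grip_width: 0.0126
```

Run:
```python
from h import *
c=cam('wrist'); w=cloud(c); cv2.imwrite('pics/w2.png',c['img'][...,::-1]); np.savez('c_w2',**{k:c[k] for k in ['img','range_z','camera_matrix','c2w']})
print(tool()[:3].round(4))
```

```text
[[ 9.976e-01 -1.800e-03 -6.890e-02  5.504e-01]
 [ 6.890e-02 -8.000e-04  9.976e-01  2.993e-01]
 [-1.800e-03 -1.000e+00 -7.000e-04  3.200e-01]]
```

View pics/w2.png

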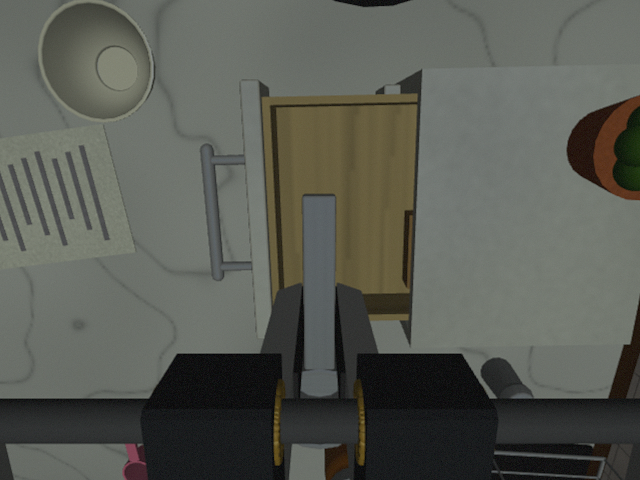

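Run:
```python
from h import *
c=dict(np.load('c_w2.npz')); w=cloud(c)
D=lambda u,v: np.nanmedian(w[v-1:v+2,u-1:u+2].reshape(-1,3),axis=0).round(4)
for n,u,v in [('fp top',256,100),('fp bot',263,300),('handle t',210,165),('handle b',217,262),('hmid',213,213),('floor a',340,130),('floor b',290,200),('floor c',380,250),('unit edgeT',430,90),('unit edgeB',420,330),('rim back y',350,101),('box',409,240)]: print(n,D(u,v))
a,b=ray(c,207,150,.127),ray(c,219,275,.127); print('handle',(a+b)/2,np.linalg.norm(b-a),np.degrees(np.arctan2(a[1]-b[1],a[0]-b[0]))-90)
a,b=ray(c,242,82,.15),ray(c,256,335,.15); print('front',(a+b)/2,np.linalg.norm(b-a),np.degrees(np.arctan2(a[1]-b[1],a[0]-b[0]))-90)
a,b=ray(c,423,72,.16),ray(c,411,346,.16); print('unit edge',(a+b)/2,np.linalg.norm(b-a),a,b,np.degrees(np.arctan2(a[1]-b[1],a[0]-b[0]))-90)
# depth-based lines
p=w.reshape(-1,3)
m=(p[:,2]>.144)&(p[:,2]<.156)&(p[:,0]<.56)&(p[:,1]>.18)&(p[:,1]<.43); q=p[m]; k=np.polyfit(q[:,1],q[:,0],1); print('fp cloud',len(q),k,np.degrees(np.arctan(-k[0])),q.mean(0),q.min(0),q.max(0))
m=(p[:,2]>.118)&(p[:,2]<.136)&(p[:,0]<.475)&(p[:,0]>.42)&(p[:,1]>.2)&(p[:,1]<.4); q=p[m]; k=np.polyfit(q[:,1],q[:,0],1); print('handle cloud',len(q),k,np.degrees(np.arctan(-k[0])),np.median(q,0),q.min(0),q.max(0))
```

```text
fp top [0.4986 0.3934 0.1482]
fp bot [0.5094 0.2322 0.1483]
handle t [0.4589 0.3406 0.127 ]
handle b [0.4652 0.2566 0.1279]
hmid [0.4617 0.3002 0.1278]
floor a [0.5657 0.3759 0.0906]
floor b [0.5244 0.3097 0.0911]
floor c [0.6137 0.267  0.0907]
unit edgeT [0.6243 0.4085 0.1606]
unit edgeB [0.6427 0.22   0.1606]
rim back y [0.5693 0.3983 0.138 ]
box [0.6345 0.2851 0.1144]
handle [0.46168272 0.29840129 0.127     ] 0.10895367904103964 5.561925981355458
front [0.49633124 0.30253697 0.15      ] 0.20606743508202421 4.602387605718405
unit edge [0.62758006 0.31221346 0.16      ] 0.21674475886336425 [0.61780696 0.42014426 0.16      ] [0.63735316 0.20428265 0.16      ] 5.174005253838516
fp cloud 4746 [-0.08640017  0.52806911] 4.938101691583412 [0.50091633 0.31426771 0.14786146] [0.48521441 0.19526305 0.14400971] [0.51633653 0.40833961 0.15111884]
handle cloud 1975 [-0.0656264   0.48115009] 3.7547314718486504 [0.46092133 0.30611149 0.12687899] [0.44977581 0.23843408 0.12018897] [0.47483755 0.35803015 0.13057809]
```

jog_arm:
  targets:
    - [0.4,[1.9,0,0.9],-0.02]
    - [0.4,[1.9,4,0.9],-0.02]
    - [0.4,[1.9,8,0.9],-0.02]
    - [0.4,[1.9,12,0.9],-0.02]
    - [0.4,[1.9,15,0.9],-0.02]
    - [0.4,[1.9,17,0.9],-0.02]
    - [0.4,[1.9,18.5,0.9],-0.02]
    - [0.4,[1.9,19.2,0.9],-0.02]
    - [0.4,[1.9,19.4,0.9],-0.02]
    - [0.4,[1.9,19.4,0.9],-0.02]

```text
time_s: 6.45
ee_pos: [0.5689, 0.3092, 0.1283]
eef_rot: [-1.57, -0.001, 0.09]
force: [0.6, 0.9, -0.7]
grip_width: 0.0127
```

jog_arm:
  targets:
    - [0.4,[0,0.2,0],0]
    - [0.4,[0,0.3,0],0]
    - [0.4,[0,0.4,0],0]
    - [0.4,[0,0.4,0],0]

```text
time_s: 6.85
ee_pos: [0.5686, 0.3091, 0.1235]
eef_rot: [-1.571, -0.0, 0.09]
force: [0.1, -0.6, -0.0]
grip_width: 0.0127
```

jog_arm:
  targets:
    - [0.4,[0,0.1,0],0]
    - [0.4,[0,0.15,0],0]
    - [0.4,[0,0.15,0],0]

```text
time_s: 7.15
ee_pos: [0.5686, 0.3091, 0.122]
eef_rot: [-1.571, -0.0, 0.09]
force: [-0.4, 0.0, 0.2]
grip_width: 0.0124
```

jog_arm:
  targets:
    - [0.4,[0,0.05,0],0]
    - [0.4,[0,0.1,0],0]
    - [0.4,[0,0.1,0],0]

```text
time_s: 7.45
ee_pos: [0.5688, 0.3095, 0.1216]
eef_rot: [-1.57, -0.001, 0.09]
force: [-1.6, 1.6, 5.1]
grip_width: 0.013
```

jog_arm:
  targets:
    - [1.6,[0,-0.03,0],0]
    - [1.8,[0,-0.03,0],0]
    - [2.2,[0,-0.03,0],0]
    - [2.2,[0,-0.03,0],0]
    - [2.2,[0,-1,0],0]
    - [2.2,[0,-3,0],0]
    - [2.2,[0,-7,0],0]
    - [2.2,[0,-12,0],0]
    - [2.2,[0,-17,0],0]
    - [2.2,[0,-17,0],0]

```text
time_s: 8.45
ee_pos: [0.5698, 0.3097, 0.2997]
eef_rot: [-1.567, -0.012, 0.09]
force: [-0.3, 0.0, -0.5]
grip_width: 0.022
```

Run:
```python
from h import *
c=cam('wrist'); w=cloud(c); cv2.imwrite('pics/w3.png',c['img'][100:400,150:520,::-1])
print(tool()[:3].round(4))
```

```text
[[ 0.9959  0.0064 -0.0899  0.5693]
 [ 0.0898  0.003   0.996   0.3094]
 [ 0.0066 -1.      0.0024  0.2954]]
```

View pics/w3.png

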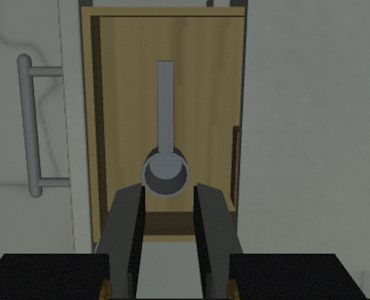

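jog_arm:
  targets:
    - [0,[-4,0,0],0]
    - [0,[-8,0,0],0]
    - [0,[-12,0,-0.1],0]
    - [0,[-14.3,3,-0.1],0]
    - [0,[-14.3,7,-0.1],0]
    - [0,[-14.3,11,-0.1],0]
    - [0,[-14.3,15,-0.1],0]
    - [0,[-14.3,17,-0.1],0]
    - [0,[-14.3,17.9,-0.1],0]
    - [0,[-14.3,17.9,-0.1],0]
  grip_force: 10

```text
time_s: 9.5
ee_pos: [0.4258, 0.2949, 0.111]
eef_rot: [-1.572, 0.002, 0.09]
force: [0.4, -1.2, 0.7]
grip_width: 0.0005
```

jog_arm:
  targets:
    - [0,[0.7,-0.5,0],0]
    - [0,[1.2,-0.5,0],0]
    - [0,[1.5,-0.5,0],0]
    - [0,[1.8,-0.5,0],0]
    - [0,[2.1,-0.5,0],0]
    - [0,[2.5,-0.5,0],0]
    - [0,[3.0,-0.5,0],0]
    - [0,[3.6,-0.5,0],0]
    - [0,[4.3,-0.5,0],0]
    - [0,[5.1,-0.5,0],0]

```text
time_s: 10.5
ee_pos: [0.4777, 0.2999, 0.1169]
eef_rot: [-1.571, 0.0, 0.09]
force: [-1.0, 0.4, 1.2]
grip_width: 0.0007
```

jog_arm:
  targets:
    - [0,[0.9,0,0],0]
    - [0,[1.8,0,0],0]
    - [0,[2.7,0,0],0]
    - [0,[3.6,0,0],0]
    - [0,[4.5,0,0],0]
    - [0,[5.4,0,0],0]
    - [0,[6.2,0,0],0]
    - [0,[6.9,0,0],0]
    - [0,[7.5,0,0],0]
    - [0,[8.0,0,0],0]

```text
time_s: 11.5
ee_pos: [0.5572, 0.307, 0.1169]
eef_rot: [-1.571, 0.0, 0.09]
force: [-1.0, -0.3, -0.4]
grip_width: 0.0005
```

jog_arm:
  targets:
    - [0,[0.3,0,0],0]
    - [0,[0.5,0,0],0]
    - [0,[0.7,0,0],0]
    - [0,[0.7,0,0],0]

```text
time_s: 11.9
ee_pos: [0.5578, 0.3072, 0.1167]
eef_rot: [-1.574, 0.016, 0.091]
force: [-55.6, -13.4, 27.6]
grip_width: 0.0003
```

jog_arm:
  targets:
    - [0,[-0.7,0,0],0]
    - [0,[-2,0,0],0]
    - [0,[-4,0,0],0]
    - [0,[-6,-3,0],0]
    - [0,[-8,-8,0],0]
    - [0,[-8,-13,0],0]
    - [0,[-8,-17,0],0]
    - [0,[-8,-18,0],0]

```text
time_s: 12.7
ee_pos: [0.4849, 0.301, 0.3026]
eef_rot: [-1.568, -0.008, 0.09]
force: [-1.2, -0.3, 0.1]
grip_width: 0.0004
```

Run:
```python
from h import *
print(tool()[:3].round(4))
c=cam('wrist'); w=cloud(c)
p=w.reshape(-1,3)
# drawer frame about unit edge centre
a=np.radians(5.0); ax=np.array([np.cos(a),np.sin(a)]); ay=np.array([-ax[1],ax[0]]); E0=np.array([.6276,.3122])
q=np.c_[(p[:,:2]-E0)@ax,(p[:,:2]-E0)@ay,p[:,2]]
m=(np.abs(q[:,1])<.09)&(q[:,2]>.105)&(q[:,2]<.155)&(q[:,0]>-.2)&(q[:,0]<.01)
print(len(q[m])); h,e=np.histogram(q[m,0],bins=np.arange(-.2,.012,.005)); print(dict(zip(e.round(3).tolist(),h.tolist())))
cv2.imwrite('pics/w4.png',c['img'][...,::-1])
c=cam('scene'); p=cloud(c).reshape(-1,3); q=np.c_[(p[:,:2]-E0)@ax,(p[:,:2]-E0)@ay,p[:,2]]
m=(np.abs(q[:,1])<.09)&(q[:,2]>.1)&(q[:,2]<.155)&(q[:,0]>-.2)&(q[:,0]<.01); h,e=np.histogram(q[m,0],bins=np.arange(-.2,.012,.005)); print(dict(zip(e.round(3).tolist(),h.tolist())))
cv2.imwrite('pics/s4.png',c['img'][...,::-1])
w=cloud(c); np.savez('c_s4',**{k:c[k] for k in ['img','range_z','camera_matrix','c2w']})
```

```text
[[ 0.9959  0.0074 -0.0901  0.4849]
 [ 0.0901  0.0038  0.9959  0.301 ]
 [ 0.0077 -1.      0.0031  0.3026]]
11886
{-0.2: 0, -0.195: 0, -0.19: 0, -0.185: 0, -0.18: 0, -0.175: 0, -0.17: 0, -0.165: 0, -0.16: 0, -0.155: 0, -0.15: 0, -0.145: 0, -0.14: 0, -0.135: 0, -0.13: 0, -0.125: 0, -0.12: 0, -0.115: 0, -0.11: 0, -0.105: 0, -0.1: 0, -0.095: 0, -0.09: 0, -0.085: 0, -0.08: 0, -0.075: 0, -0.07: 0, -0.065: 0, -0.06: 505, -0.055: 902, -0.05: 517, -0.045: 116, -0.04: 115, -0.035: 112, -0.03: 117, -0.025: 116, -0.02: 4481, -0.015: 1498, -0.01: 1451, -0.005: 1647, 0.0: 309, 0.005: 0}
{-0.2: 0, -0.195: 0, -0.19: 0, -0.185: 0, -0.18: 0, -0.175: 0, -0.17: 0, -0.165: 0, -0.16: 0, -0.155: 0, -0.15: 0, -0.145: 0, -0.14: 0, -0.135: 0, -0.13: 0, -0.125: 0, -0.12: 0, -0.115: 0, -0.11: 0, -0.105: 0, -0.1: 0, -0.095: 0, -0.09: 0, -0.085: 0, -0.08: 0, -0.075: 0, -0.07: 0, -0.065: 0, -0.06: 25, -0.055: 95, -0.05: 85, -0.045: 13, -0.04: 14, -0.035: 6, -0.03: 0, -0.025: 0, -0.02: 68, -0.015: 105, -0.01: 0, -0.005: 0, 0.0: 0, 0.005: 0}
```

View pics/s4.png

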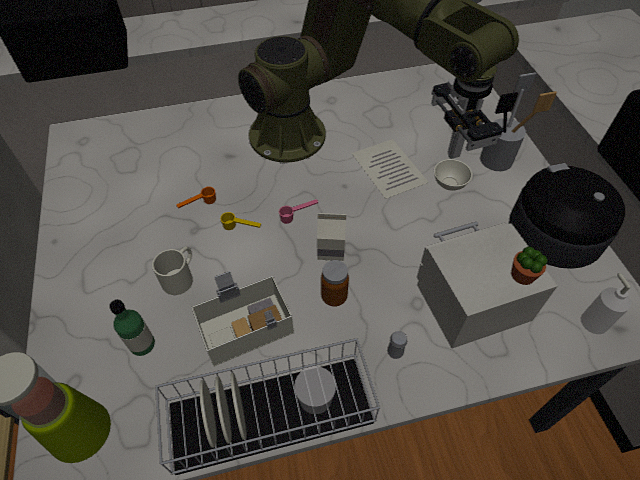

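jog_arm:
  targets:
    - [7,[0.4,-1,-5],0]
    - [7,[0.8,-2,-10],0]
    - [7,[1.2,-3,-15],0]
    - [7,[1.6,-3,-20],0]
    - [7,[2,-3,-25],0]
    - [7,[2.4,-3,-30],0]
    - [7,[2.8,-3,-35],-0.02]
    - [7,[3.2,-3,-40],-0.04]
    - [7,[3.8,-3,-45],-0.06]
    - [7,[4.4,-3,-49.7],-0.06]

```text
time_s: 13.8
ee_pos: [0.572, -0.1909, 0.3246]
eef_rot: [-1.569, 0.003, 0.15]
force: [1.1, 0.8, 0.1]
grip_width: 0.07
```

jog_arm:
  targets:
    - [7,[0,0,-3],0]
    - [7,[0,0,-5],0]
    - [7,[0,0,-5],0]
    - [7,[0,0,-5],0]

```text
time_s: 14.2
ee_pos: [0.5795, -0.2379, 0.3251]
eef_rot: [-1.569, 0.002, 0.15]
force: [0.8, 0.4, 0.1]
grip_width: 0.0699
```

Run:
```python
from h import *
print(tool()[:3].round(4))
c=cam('wrist'); cv2.imwrite('pics/w5.png',c['img'][...,::-1]); np.savez('c_w5',**{k:c[k] for k in ['img','range_z','camera_matrix','c2w']})
w=cloud(c); p=w.reshape(-1,3)
m=(p[:,0]>.5)&(p[:,0]<.65)&(p[:,1]>-.33)&(p[:,1]<-.2)&(p[:,2]>.092)&(p[:,2]<.15); q=p[m]
print(len(q),q.min(0),q.max(0),q.mean(0)); h,e=np.histogram(q[:,2],bins=np.arange(.09,.15,.005)); print(dict(zip(e.round(3).tolist(),h.tolist())))
t=q[q[:,2]>.125]; print(cv2.minAreaRect((q[:,:2]*1000).astype(np.float32)),cv2.minAreaRect((t[:,:2]*1000).astype(np.float32)))
# front wall rim
m=(p[:,2]>.080)&(p[:,2]<.09)&(p[:,0]>.53)&(p[:,0]<.62)&(p[:,1]<-.12)&(p[:,1]>-.36);q=p[m];print(len(q),q.min(0),q.max(0))
np.save('rim.npy',q)
```

```text
[[ 0.9888 -0.0023 -0.149   0.5795]
 [ 0.149   0.0013  0.9888 -0.2379]
 [-0.0021 -1.      0.0016  0.3251]]
2384 [ 0.56823188 -0.28303189  0.09216512] [ 0.6203727  -0.23328746  0.13879612] [ 0.59417944 -0.25832197  0.11814568]
{0.09: 12, 0.095: 27, 0.1: 205, 0.105: 695, 0.11: 244, 0.115: 201, 0.12: 202, 0.125: 236, 0.13: 242, 0.135: 320, 0.14: 0}
((594.0503540039062, -259.38604736328125), (45.81544494628906, 50.20962905883789), 11.322821617126465) ((594.1395874023438, -259.5443115234375), (45.902259826660156, 38.743656158447266), 11.028386116027832)
714 [ 0.57251351 -0.34711885  0.08009221] [ 0.61995414 -0.14255899  0.08997217]
```

View pics/w5.png

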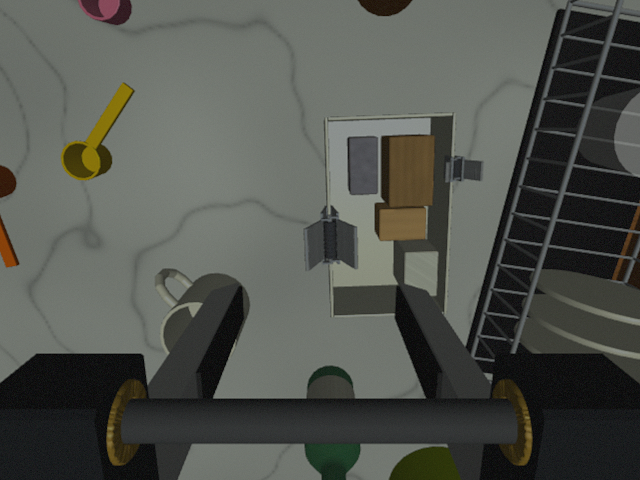

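jog_arm:
  targets:
    - [7,[1.1,1,-2.35],-0.03]
    - [7,[1.1,5,-2.35],-0.03]
    - [7,[1.1,9,-2.35],-0.03]
    - [7,[1.1,13,-2.35],-0.03]
    - [7,[1.1,16,-2.35],-0.03]
    - [7,[1.1,18,-2.35],-0.03]
    - [7,[1.1,19.3,-2.35],-0.03]
    - [7,[1.1,19.8,-2.35],-0.03]
    - [7,[1.1,19.8,-2.35],-0.03]

```text
time_s: 15.15
ee_pos: [0.5941, -0.2593, 0.1291]
eef_rot: [-1.571, 0.0, 0.181]
force: [0.8, -1.0, 0.7]
grip_width: 0.0699
```

jog_arm:
  targets:
    - [5,[0,0.2,0],0]
    - [4.5,[0,0.2,0],0]
    - [4,[0,0.2,0],0]
    - [3.5,[0,0.2,0],0]
    - [3,[0,0.2,0],0]
    - [2.5,[0,0.2,0],0]
    - [2,[0,0.2,0],0]
    - [1.4,[0,0.2,0],0]
    - [1.4,[0,0.2,0],0]
    - [1.4,[0,0.2,0],0]
  grip_force: 25

```text
time_s: 16.15
ee_pos: [0.594, -0.2597, 0.1269]
eef_rot: [-1.571, 0.0, 0.18]
force: [0.9, 0.2, -1.0]
grip_width: 0.0187
```

Run:
```python
from h import *
o=ctrl.get_obs(); print(o['grip_width'],o['force'],o['ee_pos'])
c=cam('wrist'); cv2.imwrite('pics/w6.png',c['img'][60:,100:540,::-1])
```

```text
0.018716916291553913 [ 0.93283078  0.18387609 -0.97179314] [ 0.59398211 -0.25973513  0.12693579]
```

View pics/w6.png

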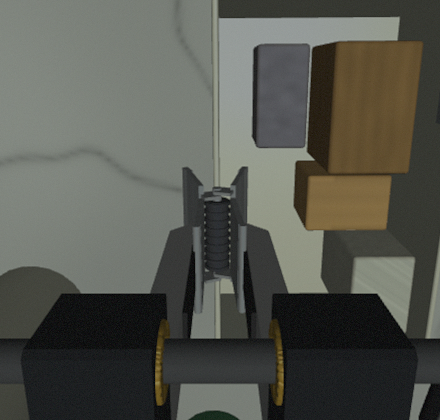

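jog_arm:
  targets:
    - [1.4,[0,-0.5,0],0]
    - [1.4,[0,-1.5,0],0]
    - [1.4,[0,-3,0],0]
    - [1.4,[0,-5,0],0]
    - [1.4,[0,-8,0],0]
    - [1.4,[0,-11,0],0]
    - [1.4,[0,-14,0],0]
    - [1.4,[0,-16.5,0],0]
    - [1.4,[0,-17.3,0],0]
    - [1.4,[0,-17.3,0],0]

```text
time_s: 17.2
ee_pos: [0.5941, -0.2598, 0.3014]
eef_rot: [-1.572, -0.002, 0.18]
force: [0.0, -0.4, -0.5]
grip_width: 0.019
```

jog_arm:
  targets:
    - [1.4,[-0.2,0,3],0.05]
    - [1.4,[-0.4,0,7],0.1]
    - [1.4,[-0.6,0,11.5],0.16]
    - [1.4,[-0.8,0,16],0.22]
    - [1.4,[-1,0,20.5],0.28]
    - [1.4,[-1.2,0,25],0.34]
    - [1.4,[-1.4,0,29.5],0.4]
    - [1.4,[-1.5,0,33.5],0.45]
    - [1.4,[-1.6,0,36.5],0.49]
    - [1.4,[-1.6,0,38.5],0.49]

```text
time_s: 18.2
ee_pos: [0.5082, 0.1181, 0.2987]
eef_rot: [-1.572, 0.002, -0.31]
force: [0.6, 0.0, -0.4]
grip_width: 0.0191
```

jog_arm:
  targets:
    - [1.4,[0,0,0],0]
    - [1.4,[0,0,0],0]
    - [1.4,[0,0,0],0]

```text
time_s: 18.5
ee_pos: [0.5094, 0.1153, 0.2994]
eef_rot: [-1.571, 0.001, -0.311]
force: [0.2, -0.6, -0.5]
grip_width: 0.0188
```

Run:
```python
from h import *
o=ctrl.get_obs(); print(o['grip_width'],o['force'],o['ee_pos'])
print(tool()[:3].round(4))
c=cam('wrist'); cv2.imwrite('pics/w7.png',c['img'][...,::-1]); np.savez('c_w7',**{k:c[k] for k in ['img','range_z','camera_matrix','c2w']})
w=cloud(c); p=w.reshape(-1,3)
m=(p[:,0]>.41)&(p[:,0]<.55)&(p[:,1]>-.04)&(p[:,1]<.09)&(p[:,2]>.138)&(p[:,2]<.158); q=p[m]
print(len(q),q.min(0),q.max(0)); t=q[q[:,2]>.147]; print(len(t),cv2.minAreaRect((t[:,:2]*1000).astype(np.float32)),cv2.minAreaRect((q[:,:2]*1000).astype(np.float32)))
m=(p[:,0]>.38)&(p[:,0]<.58)&(p[:,1]>-.06)&(p[:,1]<.11)&(p[:,2]>.09)&(p[:,2]<.16); print('all carton top',cv2.minAreaRect((p[m][:,:2]*1000).astype(np.float32)))
```

```text
0.018788470473780364 [ 0.24954547 -0.55528105 -0.48893989] [0.50938836 0.11526864 0.29936646]
[[ 9.521e-01 -9.000e-04  3.058e-01  5.094e-01]
 [-3.058e-01 -3.000e-04  9.521e-01  1.153e-01]
 [-8.000e-04 -1.000e+00 -5.000e-04  2.994e-01]]
193 [ 0.46400114 -0.01280493  0.14853118] [0.47980157 0.02991064 0.15276669]
193 ((471.8712463378906, 8.432744979858398), (44.36088943481445, 2.5537734031677246), 72.12483215332031) ((471.8712463378906, 8.432744979858398), (44.36088943481445, 2.5537734031677246), 72.12483215332031)
all carton top ((468.6524353027344, 22.85500144958496), (75.02496337890625, 48.31447219848633), 77.21871948242188)
```

View pics/w7.png

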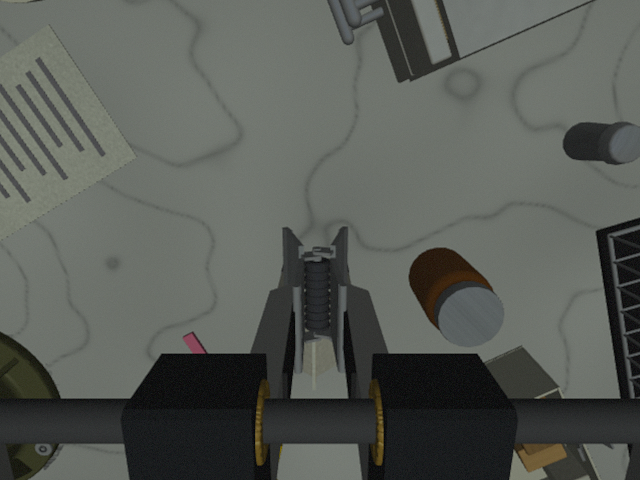

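jog_arm:
  targets:
    - [1.4,[0,0,-4],0]
    - [1.4,[0,0,-8],0]
    - [1.4,[0,0,-12],0]
    - [1.4,[0,0,-16],0]
    - [1.4,[0,0,-18.5],0]
    - [1.4,[0,0,-19],0]
    - [1.4,[0,0,-19],0]
    - [1.4,[0,0,-19],0]

```text
time_s: 19.35
ee_pos: [0.4516, -0.0643, 0.2999]
eef_rot: [-1.571, 0.0, -0.31]
force: [0.6, -0.4, -0.4]
grip_width: 0.0193
```

Run:
```python
from h import *
T=tool(); print(T[:3].round(4))
c=cam('wrist'); cv2.imwrite('pics/w8.png',c['img'][...,::-1]); np.savez('c_w8',**{k:c[k] for k in ['img','range_z','camera_matrix','c2w']})
w=cloud(c); p=w.reshape(-1,3)
m=(p[:,0]>.43)&(p[:,0]<.52)&(p[:,1]>-.03)&(p[:,1]<.08)&(p[:,2]>.146)&(p[:,2]<.158); t=p[m]
print(len(t),t.min(0),t.max(0)); r=cv2.minAreaRect((t[:,:2]*1000).astype(np.float32)); print('ridge',r)
# clip in tool frame (mm)
q=(p-T[:3,3])@T[:3,:3]*1000
m=(np.abs(q[:,0])<30)&(q[:,1]>-15)&(q[:,1]<70)&(np.abs(q[:,2])<40); q=q[m]; print('clip pts',len(q))
for y0 in range(-15,70,5):
    s=q[(q[:,1]>=y0)&(q[:,1]<y0+5)]
    if len(s)>5: print(y0,len(s),s.min(0).round(1),s.max(0).round(1), 'L/R inner', s[s[:,0]<0][:,0].max().round(1) if (s[:,0]<0).any() else None, s[s[:,0]>0][:,0].min().round(1) if (s[:,0]>0).any() else None)
```

```text
[[ 9.523e-01 -0.000e+00  3.050e-01  4.516e-01]
 [-3.050e-01  2.000e-04  9.523e-01 -6.430e-02]
 [-1.000e-04 -1.000e+00  2.000e-04  2.999e-01]]
416 [ 0.46356183 -0.01289048  0.14839789] [0.48682603 0.05369767 0.15321749]
ridge ((475.22674560546875, 20.36756134033203), (69.40320587158203, 2.213301181793213), 72.1551513671875)
clip pts 7806
-15 500 [-20.5 -15.  -17.2] [ 22.6 -10.   19.1] L/R inner -6.3 9.4
-10 1562 [-20.5 -10.  -18.7] [22.4 -5.  20.3] L/R inner -6.0 8.3
-5 458 [-20.5  -5.  -18. ] [22.6 -0.  20.3] L/R inner -5.9 8.0
0 416 [-20.5   0.  -17.8] [22.5  5.  20.4] L/R inner -6.0 7.7
5 385 [-20.4   5.  -18.2] [22.4 10.  20.2] L/R inner -5.9 7.3
10 289 [-19.   10.  -17.8] [20.4 15.  20.3] L/R inner -5.9 7.0
15 203 [-13.5  15.  -18.1] [16.  20.  20.1] L/R inner -6.0 6.6
20 1488 [ -8.5  20.  -22. ] [ 9.  25.  23.8] L/R inner -0.1 0.3
25 1105 [ -9.6  25.  -24.3] [ 8.8 30.  26.1] L/R inner -0.2 0.3
30 217 [-10.8  30.  -21.1] [10.  35.  26.1] L/R inner -0.2 0.3
35 145 [-12.1  35.    3.5] [11.2 40.  26.1] L/R inner -8.4 8.0
40 163 [-13.4  40.    0.8] [12.1 45.  26.2] L/R inner -9.7 9.3
45 170 [-14.8  45.   -0.5] [13. 50. 26.] L/R inner -11.5 9.9
50 171 [-16.3  50.   -3.1] [14.2 55.  26.1] L/R inner -12.8 11.1
55 207 [-17.8  55.   -5. ] [15.3 60.  26.3] L/R inner -13.1 11.4
60 303 [-19.3  60.   -7.9] [16.8 65.  26.3] L/R inner -15.0 12.1
65 24 [-19.4  65.   -8.8] [17.  66.8 25.9] L/R inner -19.3 15.6
```

jog_arm:
  targets:
    - [1.4,[-0.2,0,3],0]
    - [1.4,[-0.2,0,6],0]
    - [1.4,[-0.2,0,8],0]
    - [1.4,[-0.2,0,8.7],0]
    - [1.4,[-0.2,0,8.7],0]
    - [1.4,[-0.2,0,8.7],0]
    - [1.4,[-0.2,2,8.7],0]
    - [1.4,[-0.2,4,8.7],0]
    - [1.4,[-0.2,5,8.7],0]
    - [1.4,[-0.2,5,8.7],0]

```text
time_s: 20.4
ee_pos: [0.4756, 0.0181, 0.2491]
eef_rot: [-1.571, 0.002, -0.311]
force: [0.2, -0.1, -1.0]
grip_width: 0.0189
```

Run:
```python
from h import *
T=tool(); print(T[:3].round(4)); print(toTool([.4761,.0192,.202]).round(2))
c=cam('wrist'); w=cloud(c); p=w.reshape(-1,3); q=(p-T[:3,3])@T[:3,:3]*1000
m=(np.abs(q[:,0])<30)&(q[:,1]>55)&(q[:,1]<120)&(np.abs(q[:,2])<45); s=q[m]
for y0 in range(55,120,5):
    t=s[(s[:,1]>=y0)&(s[:,1]<y0+5)]
    if len(t)>5: print(y0,len(t),t.min(0).round(1),t.max(0).round(1),np.median(t,0).round(1))
```

```text
[[ 9.521e-01 -1.900e-03  3.058e-01  4.756e-01]
 [-3.058e-01 -0.000e+00  9.521e-01  1.810e-02]
 [-1.800e-03 -1.000e+00 -6.000e-04  2.491e-01]]
[0.03 4.71 0.12]
55 202 [-17.7  55.   -6.2] [15.3 60.  26.1] [-16.2  58.3  13. ]
60 293 [-19.3  60.   -8.6] [16.8 65.  26.2] [-17.5  62.4  11.9]
65 32 [-19.4  65.   -6.9] [17.  66.5 25.9] [16.8 65.6 18.1]
95 245 [-1.8 96.7  5.3] [ 0.7 99.9 37.4] [-0.5 98.5 21.8]
100 8 [ -1.8 100.1  18.4] [  0.7 104.1  37.2] [ -0.9 102.7  36.9]
115 354 [ -6.  115.   -2.3] [  4.1 120.   37.3] [ -2.3 119.   19.4]
```

jog_arm:
  targets:
    - [1.4,[0,1,0.1],0]
    - [1.4,[0,2,0.1],0]
    - [1.4,[0,3,0.1],0]
    - [1.4,[0,3.8,0.1],0]
    - [1.4,[0,4.4,0.1],0]
    - [1.4,[0,4.7,0.1],0]
    - [1.4,[0,4.7,0.1],0]
    - [1.4,[0,4.7,0.1],0]
    - [1.4,[0,4.7,0.1],0]

```text
time_s: 21.35
ee_pos: [0.4765, 0.0196, 0.2033]
eef_rot: [-1.571, -0.001, -0.31]
force: [0.4, 0.4, -0.3]
grip_width: 0.0189
```

Run:
```python
from h import *
o=ctrl.get_obs(); print(o['force'],o['grip_width'],o['time_s'])
T=tool(); print(T[:3].round(4))
c=cam('wrist'); w=cloud(c); p=w.reshape(-1,3); q=(p-T[:3,3])@T[:3,:3]*1000
m=(np.abs(q[:,0])<30)&(q[:,1]>35)&(q[:,1]<75)&(np.abs(q[:,2])<45); s=q[m]
for y0 in range(35,75,5):
    t=s[(s[:,1]>=y0)&(s[:,1]<y0+5)]
    if len(t)>5:
        mid=t[np.abs(t[:,0])<6]; print(y0,len(t),t.min(0).round(1),t.max(0).round(1),'ridge',len(mid),(mid.min(0).round(1),mid.max(0).round(1)) if len(mid) else '')
v=cam('side'); s=cam('scene')
a=v['img'][190:310,250:380,::-1]; b=s['img'][170:290,270:400,::-1]; d=c['img'][100:400,200:440,::-1]
f=lambda i:cv2.resize(i,(390,360),interpolation=cv2.INTER_CUBIC)
cv2.imwrite('pics/fin.png',np.hstack([f(a),f(b)]))
```

```text
[ 0.43131728  0.41879039 -0.34077828] 0.018889167055895818 21.35
[[ 9.523e-01  7.000e-04  3.051e-01  4.765e-01]
 [-3.051e-01 -0.000e+00  9.523e-01  1.960e-02]
 [ 6.000e-04 -1.000e+00  2.000e-04  2.033e-01]]
35 147 [-12.1  35.    3.3] [11.1 39.9 26.2] ridge 0 
40 172 [-13.6  40.1   1.8] [12.2 45.  26.1] ridge 0 
45 168 [-14.8  45.1  -1. ] [13.1 50.  26.1] ridge 0 
50 325 [-16.2  50.   -3.1] [14.1 54.9 35.5] ridge 163 (array([-2.4, 50.8, 18.2]), array([-0.3, 54.8, 35.5]))
55 220 [-17.7  55.   -5.3] [15.3 60.  35.4] ridge 9 (array([-2.4, 55.3, 35. ]), array([-0.3, 59.9, 35.4]))
60 339 [-19.3  60.   -7.3] [16.8 65.  35.4] ridge 45 (array([-2.5, 60. , 15.7]), array([ 0.2, 64.1, 35.4]))
65 42 [-19.4  65.   -8.8] [17.  69.4 35.5] ridge 9 (array([-2.6, 65.1, 35.1]), array([-0.4, 69.4, 35.5]))
70 418 [-7.4 70.5  5.8] [ 4.7 75.  35.5] ridge 399 (array([-5.7, 70.5,  5.8]), array([ 4.7, 75. , 35.5]))
```

View pics/fin.png

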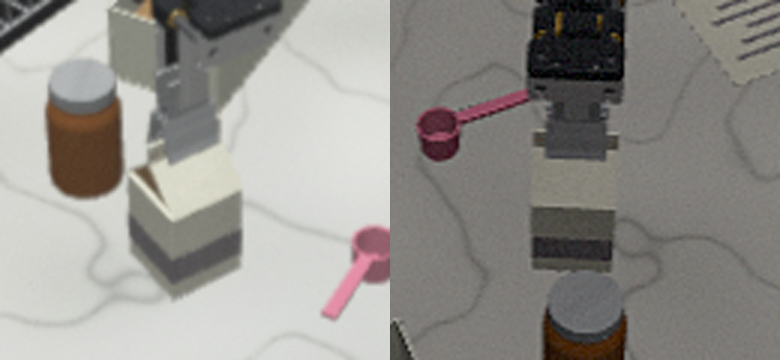

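```bash
python3 -c "
from station import ctrl
print(ctrl.hand_in()); print(ctrl.get_obs()['grip_width'])"
```

```text
the job is handed in; nothing more can be done
None
the job is handed in; nothing more can be done
```

The job is done and handed in at about 21 s. The scoop is in the shut drawer, and the arm is holding the big clip wide open around the middle of the carton's ridge.

- **Scoop:** I lowered it into the upper drawer until it touched the floor (about 5 N), then released it. A picture showed it standing on its cup, clear of the drawer's walls.
- **Drawer:** I pushed it by the bar handle until it stopped hard. Afterwards the panel measured tight against the unit, with the bar about 53 mm in front of the unit's edge, though a gap of 1–2 mm would not have shown. The last push peaked at about 56 N along the drawer, with about 28 N upward. The fingertips made that contact. It is over the 40 N limit set for the arm and gripper body and under the 120 N wrist limit, so whether it counts depends on how fingertips are treated.
- **Clip:** I squeezed it to its stop (opening 19 mm, 25 N grip), lifted it off the rim and carried it over the carton.
- **Last checks:**
  - The ridge is within 0.5 mm of midway between the jaws, with about 14 mm free on each side and about 14 mm of overlap in height.
  - Along the ridge, the clip is within about 1 mm of the middle and within 0.1° of parallel.
  - The force on the tool was under 1 N, so nothing is pressing on the ridge.
  - The carton, jar and pink scoop look undisturbed in the final crops. I took no full picture of the other things after the clip move.

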